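# Shim a rocking case with a wedge

### The arm

A 6-joint arm with a two-finger parallel gripper is mounted at the origin on the work surface. World frame = base frame: x ahead of the robot, y to its left, z up, the work surface at z = 0. Lengths are in m, angles in rad, forces in N, time in s.
With the tool pointing down it reaches from about 0.25 to 0.775 m from the base axis. Payload 4 kg.
Tool frame: the origin (TCP) lies on the centre line of the jaws, within the pads' length; the fingertips stand 8 mm ahead of it and the grasp point (between the pads) lies 11 mm behind it; y points along the fingers, x is the direction in which the jaws open and shut, and the axes are right-handed (so a half turn about y gives the same grasp; the last joint's range is limited). The gripper opens to 94 mm and grips with 3 to 60 N. Pads are 16 mm wide; open, the fingers measure 119 mm over their backs; the gripper's body (75 mm by 177 mm) begins 78 mm behind the grasp point.
Start: joints at [1.101, 0.087, 1.371, -0, 1.684, -0.103], TCP at [0.197, 0.513, 0.214] pointing down, gripper open.
Joint ranges: [-3.1, 3.1], [-0.76, 2.03], [0.27, 2.55], [-1.08, 4.22], [0.17, 2.65], [-2.57, 2.57]. Speed limits (rad/s): [2.79, 2.79, 3.14, 3.14, 3.14, 3.14].

### API

Orientations are given as [roll, pitch, yaw] about the fixed x, y, z axes, in that order (R = Rz(yaw) Ry(pitch) Rx(roll)).
In Python, from bench import robot gives the robot as it stands.
- The arm moves only by the tool step_arm, never from a script. Its argument "commands" is a list of rows, each an object with "xyz": the shift along the world's x, y, z in m, a list of three; "twist": the turn, a rotation vector about the world's x, y, z in degrees, a list of three. In form: [{"xyz": [tx, ty, tz], "twist": [ax, ay, az]}, ...]. A call has 1 to 12 rows; each row is the pose to reach, as a shift and turn from the pose commanded when the call began; what a row does not reach only later rows make up. A row lasts 1/12 s, in which the tool goes at most 41.7 mm and 7.16 degrees, less where a joint would pass 70% of its speed; a pose out of reach is approached as far as the arm can. A call with a gripper value outside its range is refused whole. "fingers" is the closure in counts, from 0 (fully open) to 255 (shut), set as the call begins (left out, the last holds). The fingers move at their own pace and stop on an object; the grip force is fixed at half the most. Time passes only in rows, so rows that repeat a pose let the fingers close. It gives the time, the measured TCP pose, the force and the opening at its end, in the units of the state.
- robot.get_obs(): the state, without advancing time (a new reading comes with each control period).
- robot.snapshot(name): name is "side" or "top"; returns (picture, depth): 480x640x3 uint8, red, green, blue; 480x640 float32, m along the optical axis (not along the pixel's ray), 0 where there is no reading.
- robot.camera_info(name): a dict with "fx", "fy", "cx", "cy" (pixels), "R" (3x3) and "t" (3): a world point X has camera coordinates R X + t. Camera axes: x right, y down, z forward; pixel columns grow to the right and rows downward; lengths in m; the calibration is good to about 2 mm. A picture is of the moment at which its call begins. camera_info takes no time and is no camera call.
- robot.close_job(): hands the job in, once; it reports no verdict.
The state is a dict: "time": time; "joint_positions": joint angles; "qvel": joint speeds; "joint_torque": joint torques, N m; "tool_pos": TCP position; "ee_rot": TCP orientation; "wrist_force": force on the tool from outside, world axes, zero at the start; "wrist_torque": the same for the moment, N m; "width": finger opening in m.
Only numpy, scipy, OpenCV 4.12 (cv2) and the standard library are available. Lean on these libraries where they do the work, as an engineer would, in place of code of your own. Each camera call takes 0.05 s, during which the arm holds its last target.

### The job

The grey case on the work board rocks because its front edge has no feet. Press down on the black strip at its front edge to feel it rock, let go, then slide the orange wedge thin end first under that edge with the fingertips until it is snug, and press down firmly on the strip again to make sure that the case no longer rocks. Only push and press: do not pick up or tip the wedge, leave the other parts where they are, and finish with the wedge in place and the hand clear.

Things in the scene. Friction and masses are not known exactly. Their poses are not given: they have to be found in the camera images.
- case: grey metal box, about 2 kg, 160 (its x) x 200 (its y) x 50 mm, blue flange on the top's rear part to 80 mm above the underside. Origin: middle of the underside, on the axis (its y) it rocks about, over two fixed middle feet; it cannot slide or lift off. x points from the footless front edge (-80 mm) to the rear edge with feet; z up. Left alone it rests level on its rear feet.
- press_spot (a point): middle of the black rubber strip (30 x 160 mm) along the front edge of the case's top, on the surface, 64 mm in front of the rocking axis; axes as the case's. About 2 to 3.5 N down here starts to rock the front edge down, by up to 0.09 rad (6 mm here); it comes back when let go. A firm test press is 6 to 10 N
- case_lip (a point): middle of the case's lower front edge, under which the wedge goes (case x = -80 mm, on the underside). It hangs clear of the board by 9 to 13 mm, different in each run: push the wedge until it is felt to stop
- wedge: loose orange plastic wedge, about 0.14 kg, 100 mm long (x), 60 wide (y), 3 mm thick at the thin end (x = +50), rising evenly to 21 mm at the upright back (x = -50). Origin: middle of its flat underside. It lies on the board before the case, thin end towards the front edge, roughly square to it. Slid ahead it goes 33 to 56 mm under the edge, then stops firmly without lifting the case.
- wedge_tip (a point): middle of the wedge's thin end, on the underside; axes as the wedge's
- wedge_back (a point): middle of the wedge's upright back face, half-way up (10.5 mm above the board); push here along the wedge's x axis
- wedge_slope (a point): middle of the wedge's sloping top face; its z axis is square to that face, its x axis runs down the slope to the thin end
- board: brown perforated work board, 400 mm (its x) by 620 mm (its y), 8 mm thick, fixed; the case, wedge and small parts stand on its top face. Origin: centre of its underside. Holes are too small to matter.
- hex_cap: grey hexagonal screw cap, 72 mm across corners, 18 mm tall; a bystander to leave alone. Origin: centre of its underside
- pin_plate: grey square plate, 85 mm, with four black pins, 36 mm tall in all; a bystander to leave alone. Origin: centre of its underside
- spare_flange: small blue flange, 75 mm square foot, 40 mm tall; a bystander to leave alone. Origin: centre of its underside
- screwdriver: screwdriver lying on the board; a bystander to leave alone. Origin: on the board under the point where shaft and handle meet; it is 200 mm long
- screw_jar: small clear screw jar with a black cap, 48 mm across, 60 mm tall; a bystander to leave alone. Origin: centre of its underside
- bearing: steel bearing ring, 44 mm across, 14 mm tall; a bystander to leave alone. Origin: centre of its underside
Not all that is in view belongs to the job. Of the things like the wedge, leave any that is brown or pink; of the rest the larger one is meant.

How it is judged:
By the outcome, as a careful person would: the job done as asked, in the order asked, and still so for the second after the job is handed in, with the robot touching nothing.
It also fails if it takes over 61 s, if anything falls off the work surface, if the arm or the gripper's body presses on something with over 40 N, if the wrist force passes 120 N, or if a joint passes its speed limit or range.

## Working session

There is one attempt and no reset: what is moved stays moved. The work goes in short steps, Python scripts to look and compute and a tool call to move; the robot and the scene stay as the last step left them, time stands still between calls to the robot, and variables do not carry over. Pictures are saved under pics/ and viewed, and the job is handed in when it is done.

Besides the shell and the picture viewer there is one more tool, called after "Call:" by a JSON object that holds its "fn" and its "kwargs", one argument or row to a line. step_arm: Moves the arm, as the interface text tells. Its arguments: {"type":"object","properties":{"commands":{"type":"array"},"fingers":{"type":"number"}},"required":["commands"]}

```bash
mkdir -p pics; ls
cat > h.py <<'E'
import numpy as np, cv2
from bench import robot
def snap(n,tag):
    p,d=robot.snapshot(n); cv2.imwrite(f'pics/{tag}.png',p[:,:,::-1]); np.save(f'pics/{tag}.npy',d); return p,d
def w(n,u,v,d=None,z=None):
    c=robot.camera_info(n); R=np.array(c['R']);t=np.array(c['t'])
    r=np.array([(u-c['cx'])/c['fx'],(v-c['cy'])/c['fy'],1.])
    if z is None: return R.T@(r*d-t)
    o=-R.T@t; q=R.T@r; return o+q*(z-o[2])/q[2]
def px(n,X):
    c=robot.camera_info(n); q=np.array(c['R'])@np.array(X)+np.array(c['t']); return c['fx']*q[0]/q[2]+c['cx'],c['fy']*q[1]/q[2]+c['cy']
E
python3 - <<'E'
from h import *
snap('top','top0');snap('side','side0');o=robot.get_obs();print(o)
E
```

```text
pics
{'time': 0.1, 'joint_positions': array([ 1.10089014e+00,  8.78342403e-02,  1.37207111e+00,  2.17095381e-05,
        1.68358557e+00, -1.03096829e-01]), 'qvel': array([-0.00190123, -0.00249986, -0.00383143,  0.00114201, -0.0020318 ,
        0.00083524]), 'joint_torque': array([ 1.90274506e-03, -3.41251266e+01, -3.03302765e+01,  7.19661056e-02,
        3.03493766e-02, -1.00708567e-04]), 'tool_pos': array([0.19703492, 0.51299578, 0.21246305]), 'ee_rot': array([-1.57057951,  0.00188597,  1.2039896 ]), 'wrist_force': array([ 0.503804  ,  0.09099211, -0.94803355]), 'wrist_torque': array([-0.05539809,  0.01033549,  0.01127024]), 'width': 0.09417988152791981}
```

View pics/top0.png

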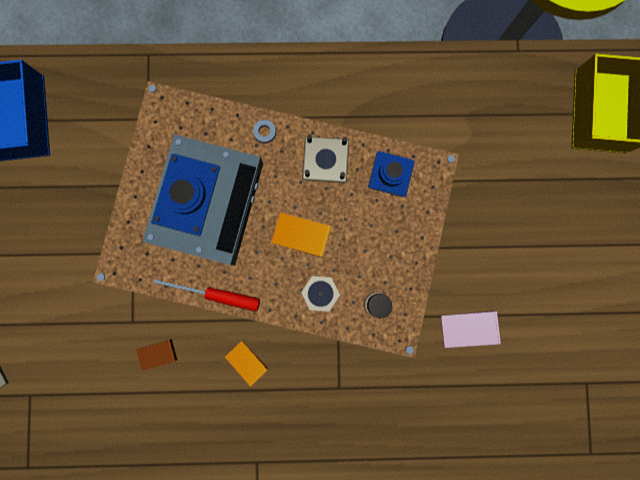

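View pics/side0.png

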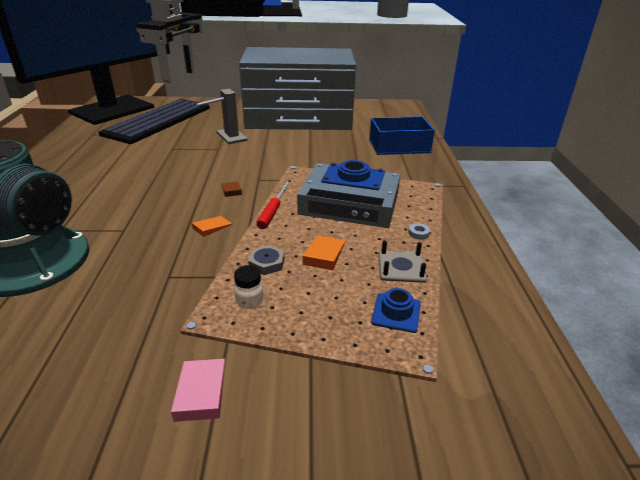

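Run:
```python
from h import *
p=cv2.imread('pics/top0.png'); c=p[120:280,130:350]; cv2.imwrite('pics/c1.png',cv2.resize(c,None,fx=3.6,fy=3.6,interpolation=cv2.INTER_CUBIC))
c=robot.camera_info('top');print(np.array(c['R']).round(3),-np.array(c['R']).T@np.array(c['t']),c['fx'])
c=robot.camera_info('side');print(np.array(c['R']).round(3),-np.array(c['R']).T@np.array(c['t']),c['fx'])
d=np.load('pics/top0.npy')
for n,(u,v) in dict(strip=(237,207),wedge=(301,235),flange=(182,192),board=(280,180),b2=(260,275),casetop=(228,150)).items(): print(n,w('top',u,v,d=d[v,u]).round(4))
hsv=cv2.cvtColor(p,cv2.COLOR_BGR2HSV)
m=cv2.inRange(hsv,(8,180,150),(28,255,255)); m[:,:265]=0;m[:, 340:]=0;m[:205]=0;m[265:]=0
cn=max(cv2.findContours(m,0,1)[0],key=cv2.contourArea);print(cv2.approxPolyDP(cn,4,True)[:,0],cv2.boxPoints(cv2.minAreaRect(cn)))
ys,xs=np.nonzero(m);P=np.array([w('top',x,y,d=d[y,x]) for x,y in zip(xs,ys)]);print(P.min(0),P.max(0))
A=np.c_[P[:,:2],np.ones(len(P))];print(np.linalg.lstsq(A,P[:,2],rcond=None)[0])
```

```text
[[-0.018 -1.     0.016]
 [-0.997  0.016 -0.077]
 [ 0.077 -0.018 -0.997]] [ 0.48221108 -0.01154964  0.89576408] 468.2866106191442
[[ 0.999 -0.03   0.022]
 [ 0.002 -0.562 -0.827]
 [ 0.037  0.826 -0.562]] [ 0.53028732 -0.73175856  0.55408086] 469.9527251145852
strip [0.6092 0.1247 0.0684]
wedge [0.5616 0.013  0.0222]
flange [0.6314 0.2128 0.1012]
board [0.6693 0.0522 0.0088]
b2 [0.4884 0.0921 0.0057]
casetop [0.7123 0.1402 0.0694]
[[280 212]
 [271 242]
 [321 256]
 [330 226]] [[270.57416 242.52077]
 [279.3709  211.10387]
 [330.55786 225.4362 ]
 [321.7611  256.8531 ]]
[ 0.48221108 -0.04137244  0.0050286 ] [0.60801482 0.07076735 0.89576408]
[-0.95343227 -0.1164512   0.56223256]
```

View pics/c1.png

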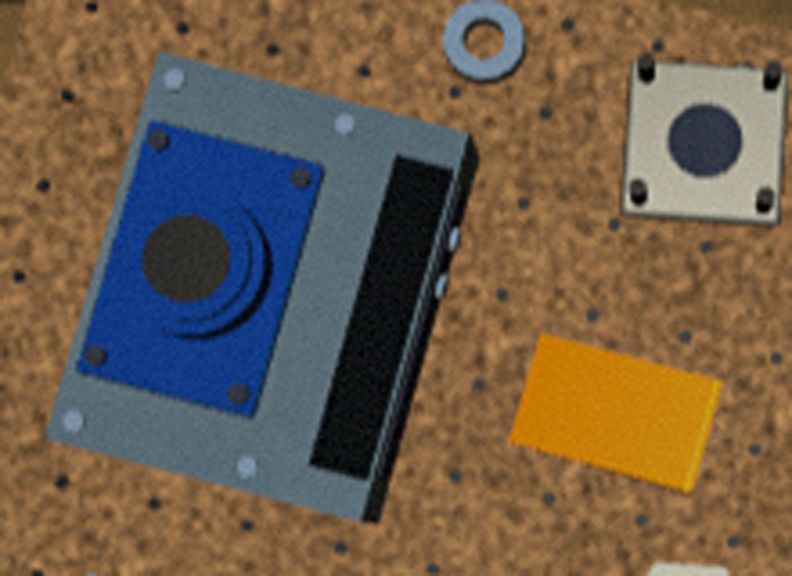

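Run:
```python
from h import *
C=[w('top',u,v,z=0.069) for u,v in [(174.4,134.7),(260.6,156.9),(143.3,241.7),(230.6,264.4)]]
C=np.array(C);print(C.round(4))
rl,fl,rr,fr=C  # left in image top
n=np.linalg.norm
print('len',n(rl-fl),n(rr-fr),n(rl-rr),n(fl-fr))
ex=((rl-fl)+(rr-fr));ey=(rl-rr)+(fl-fr)
print('ang x',np.degrees(np.arctan2(ex[1],ex[0])),'ang y-ish',np.degrees(np.arctan2(ey[1],ey[0])))
print('centre',C.mean(0), 'strip mid', ((w('top',130+(397+455+311+365)/4/3.6,120+(155+168+466+478)/4/3.6,z=0.069))))
W=[w('top',280,213,z=.011),w('top',271.9,242.5,z=.011),w('top',330.6,225.6,z=.029),w('top',322,256.7,z=.029)]
W=np.array(W);print(W.round(4));a,b,c,d=W
print('len',n(a[:2]-c[:2]),n(b[:2]-d[:2]),n(a-b),n(c-d))
ex=a+b-c-d;ey=a-b+c-d
print(np.degrees(np.arctan2(ex[1],ex[0])),np.degrees(np.arctan2(ey[1],ey[0])),'centre',W.mean(0),'tip',(a+b)/2,'back',(c+d)/2)
p=cv2.imread('pics/side0.png'); cv2.imwrite('pics/c2.png',cv2.resize(p[150:290,240:440],None,fx=4,fy=4,interpolation=cv2.INTER_CUBIC))
```

```text
[[0.7416 0.2361 0.069 ]
 [0.6991 0.0821 0.069 ]
 [0.55   0.2892 0.069 ]
 [0.5075 0.1362 0.069 ]]
len 0.1597211897862331 0.15884177174535455 0.19882854301423722 0.19906807708215782
ang x 74.51166420844942 ang y-ish -15.629514401556532
centre [0.6245251  0.18588521 0.069     ] strip mid [0.60737658 0.12616963 0.069     ]
[[ 0.6053  0.0527  0.011 ]
 [ 0.5493  0.0686  0.011 ]
 [ 0.5777 -0.0425  0.029 ]
 [ 0.5201 -0.0254  0.029 ]]
len 0.09905349272793286 0.09844715434346338 0.058201346639446816 0.060114574479605706
73.27786311833638 -16.151744713841833 centre [0.5630864  0.01332966 0.02      ] tip [0.57729248 0.06061458 0.011     ] back [ 0.54888033 -0.03395526  0.029     ]
```

View pics/c2.png

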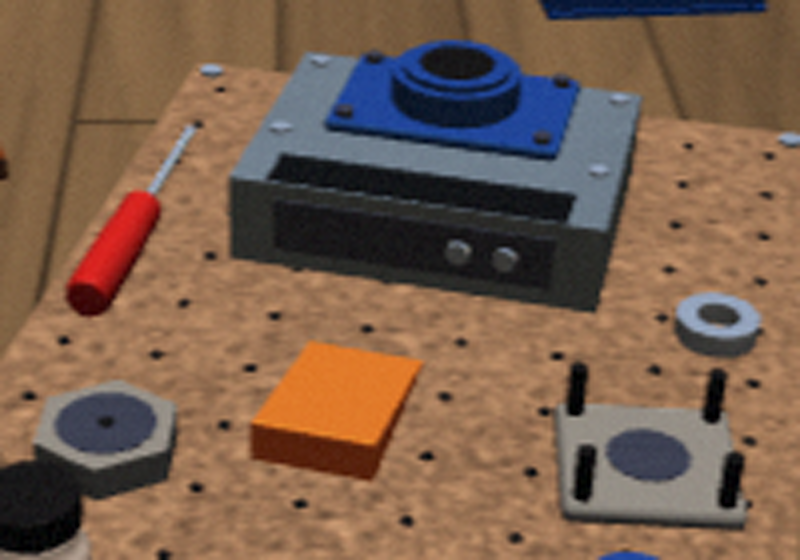

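The top view shows the case at about (182,200) px with its strip at (237,207), facing the wedge at (301,235). The thin end is on the left at (276,228) and the back on the right at (326,241). The measured sizes match: 160x199 and 99x59 mm.

I'm moving above the strip with the fingers shut and the jaws along the case's y.

Call:
{"fn": "step_arm", "kwargs": {
  "commands": [
    {"xyz": [0.034,-0.032,0],"twist": [0,0,-7]},
    {"xyz": [0.068,-0.065,0],"twist": [0,0,-14]},
    {"xyz": [0.102,-0.097,0],"twist": [0,0,-21]},
    {"xyz": [0.137,-0.13,0],"twist": [0,0,-28]},
    {"xyz": [0.171,-0.162,0],"twist": [0,0,-35]},
    {"xyz": [0.205,-0.194,0],"twist": [0,0,-42]},
    {"xyz": [0.239,-0.227,0],"twist": [0,0,-49]},
    {"xyz": [0.273,-0.26,0],"twist": [0,0,-56]},
    {"xyz": [0.307,-0.29,0],"twist": [0,0,-63]},
    {"xyz": [0.342,-0.325,0],"twist": [0,0,-70]},
    {"xyz": [0.376,-0.357,0],"twist": [0,0,-77]},
    {"xyz": [0.41,-0.389,-0.01],"twist": [0,0,-84]}
  ],
  "fingers": 255
}}

```text
time: 1.1
tool_pos: [0.5611, 0.1677, 0.2099]
ee_rot: [-1.57, -0.001, -0.268]
wrist_force: [0.4, 1.5, 0.5]
width: 0.0176
```

Run:
```python
from h import *
o=robot.get_obs()
for k in ('time','tool_pos','ee_rot','wrist_force','width'):print(k,o[k])
```

```text
time 1.1
tool_pos [0.56112843 0.16767164 0.20990307]
ee_rot [-1.57030173e+00 -6.90464052e-04 -2.68387500e-01]
wrist_force [0.40615351 1.45841607 0.51097412]
width 0.017612278459783578
```

Call:
{"fn": "step_arm", "kwargs": {
  "commands": [
    {"xyz": [0,0,0],"twist": [0,0,0]},
    {"xyz": [0,0,0],"twist": [0,0,0]},
    {"xyz": [0,0,0],"twist": [0,0,0]},
    {"xyz": [0,0,0],"twist": [0,0,0]}
  ]
}}

```text
time: 1.43
tool_pos: [0.559, 0.1704, 0.2096]
ee_rot: [-1.571, 0.001, -0.26]
wrist_force: [0.0, -0.1, -0.0]
width: 0.0005
```

Call:
{"fn": "step_arm", "kwargs": {
  "commands": [
    {"xyz": [0.024,-0.023,-0.02],"twist": [0,0,-0.7]},
    {"xyz": [0.048,-0.046,-0.04],"twist": [0,0,-0.7]},
    {"xyz": [0.048,-0.046,-0.07],"twist": [0,0,-0.7]},
    {"xyz": [0.048,-0.046,-0.1],"twist": [0,0,-0.7]},
    {"xyz": [0.048,-0.046,-0.115],"twist": [0,0,-0.7]},
    {"xyz": [0.048,-0.046,-0.115],"twist": [0,0,-0.7]},
    {"xyz": [0.048,-0.046,-0.115],"twist": [0,0,-0.7]}
  ]
}}

```text
time: 2.02
tool_pos: [0.6066, 0.1247, 0.0942]
ee_rot: [-1.571, 0.002, -0.272]
wrist_force: [0.4, -0.9, 0.4]
width: 0.0006
```

Run:
```python
from h import *
snap('side','s1');snap('top','t1')
a=cv2.imread('pics/s1.png')[120:270,250:450];b=cv2.imread('pics/t1.png')[100:300,130:350]
cv2.imwrite('pics/s1c.png',cv2.resize(a,None,fx=4,fy=4));cv2.imwrite('pics/t1c.png',cv2.resize(b,None,fx=2.5,fy=2.5))
```

```text
(no output)
```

View pics/s1c.png

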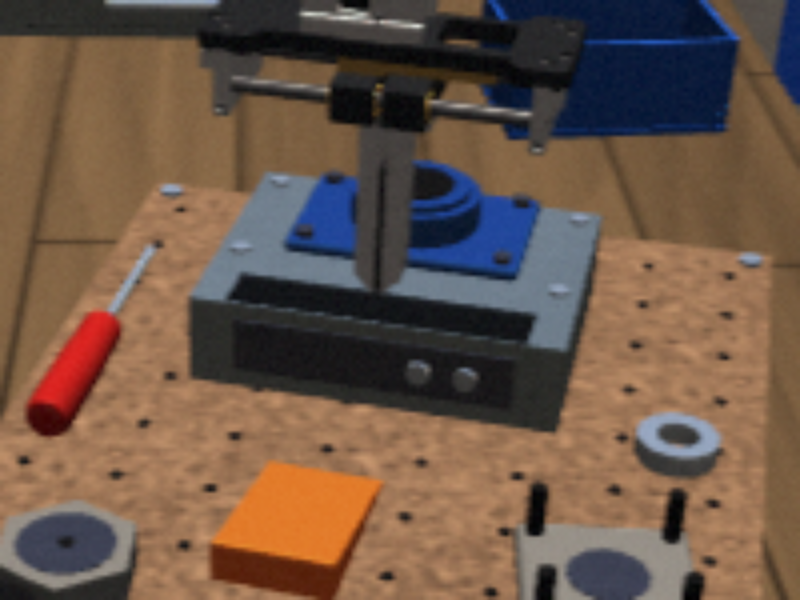

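The shut fingertips hang over the middle of the strip, at (378,290) in the crop, about 17 mm above it. I'm coming down gently.

Call:
{"fn": "step_arm", "kwargs": {
  "commands": [
    {"xyz": [0,0,-0.004],"twist": [0,0,0]},
    {"xyz": [0,0,-0.008],"twist": [0,0,0]},
    {"xyz": [0,0,-0.012],"twist": [0,0,0]},
    {"xyz": [0,0,-0.014],"twist": [0,0,0]},
    {"xyz": [0,0,-0.014],"twist": [0,0,0]},
    {"xyz": [0,0,-0.014],"twist": [0,0,0]}
  ]
}}

```text
time: 2.62
tool_pos: [0.6077, 0.1233, 0.0803]
ee_rot: [-1.571, 0.0, -0.274]
wrist_force: [0.2, -0.3, -0.5]
width: 0.0001
```

Call:
{"fn": "step_arm", "kwargs": {
  "commands": [
    {"xyz": [0,0,-0.001],"twist": [0,0,0]},
    {"xyz": [0,0,-0.002],"twist": [0,0,0]},
    {"xyz": [0,0,-0.002],"twist": [0,0,0]},
    {"xyz": [0,0,-0.002],"twist": [0,0,0]}
  ]
}}

```text
time: 2.95
tool_pos: [0.6079, 0.1233, 0.0787]
ee_rot: [-1.571, -0.0, -0.274]
wrist_force: [0.7, -0.5, -0.3]
width: 0.0005
```

Call:
{"fn": "step_arm", "kwargs": {
  "commands": [
    {"xyz": [0,0,-0.001],"twist": [0,0,0]},
    {"xyz": [0,0,-0.002],"twist": [0,0,0]},
    {"xyz": [0,0,-0.002],"twist": [0,0,0]},
    {"xyz": [0,0,-0.002],"twist": [0,0,0]}
  ]
}}

```text
time: 3.28
tool_pos: [0.6077, 0.1226, 0.0774]
ee_rot: [-1.572, -0.0, -0.275]
wrist_force: [-2.5, -3.0, 5.0]
width: 0.0002
```

Call:
{"fn": "step_arm", "kwargs": {
  "commands": [
    {"xyz": [0,0,-0.0005],"twist": [0,0,0]},
    {"xyz": [0,0,-0.001],"twist": [0,0,0]},
    {"xyz": [0,0,-0.001],"twist": [0,0,0]}
  ]
}}

```text
time: 3.53
tool_pos: [0.6075, 0.122, 0.0765]
ee_rot: [-1.573, -0.0, -0.275]
wrist_force: [-3.7, -3.5, 5.8]
width: 0.0005
```

Call:
{"fn": "step_arm", "kwargs": {
  "commands": [
    {"xyz": [0,0,-0.0005],"twist": [0,0,0]},
    {"xyz": [0,0,-0.001],"twist": [0,0,0]},
    {"xyz": [0,0,-0.001],"twist": [0,0,0]}
  ]
}}

```text
time: 3.78
tool_pos: [0.6074, 0.1214, 0.0756]
ee_rot: [-1.574, -0.0, -0.275]
wrist_force: [-3.6, -5.7, 6.6]
width: 0.0002
```

Call:
{"fn": "step_arm", "kwargs": {
  "commands": [
    {"xyz": [0,0,-0.0005],"twist": [0,0,0]},
    {"xyz": [0,0,-0.001],"twist": [0,0,0]},
    {"xyz": [0,0,-0.001],"twist": [0,0,0]}
  ]
}}

```text
time: 4.03
tool_pos: [0.6076, 0.1213, 0.0746]
ee_rot: [-1.574, -0.001, -0.275]
wrist_force: [-2.6, -5.4, 7.2]
width: 0.0006
```

The case is giving, and the strip is dragging the tips forward as it rocks. I'll follow that arc.

Call:
{"fn": "step_arm", "kwargs": {
  "commands": [
    {"xyz": [-0.0005,-0.002,-0.0005],"twist": [0,0,0]},
    {"xyz": [-0.001,-0.004,-0.001],"twist": [0,0,0]},
    {"xyz": [-0.001,-0.004,-0.001],"twist": [0,0,0]}
  ]
}}

```text
time: 4.28
tool_pos: [0.6072, 0.1198, 0.073]
ee_rot: [-1.569, -0.001, -0.274]
wrist_force: [-1.4, 0.8, 2.9]
width: 0.0009
```

Run:
```python
from h import *
snap('side','s2')
a=cv2.imread('pics/s2.png')[120:270,250:450]
cv2.imwrite('pics/s2c.png',cv2.resize(a,None,fx=4,fy=4));print(robot.get_obs()['wrist_force'],robot.get_obs()['tool_pos'])
```

```text
[-1.21329018  1.03977672  2.16016767] [0.60718799 0.11977252 0.07292785]
```

View pics/s2c.png

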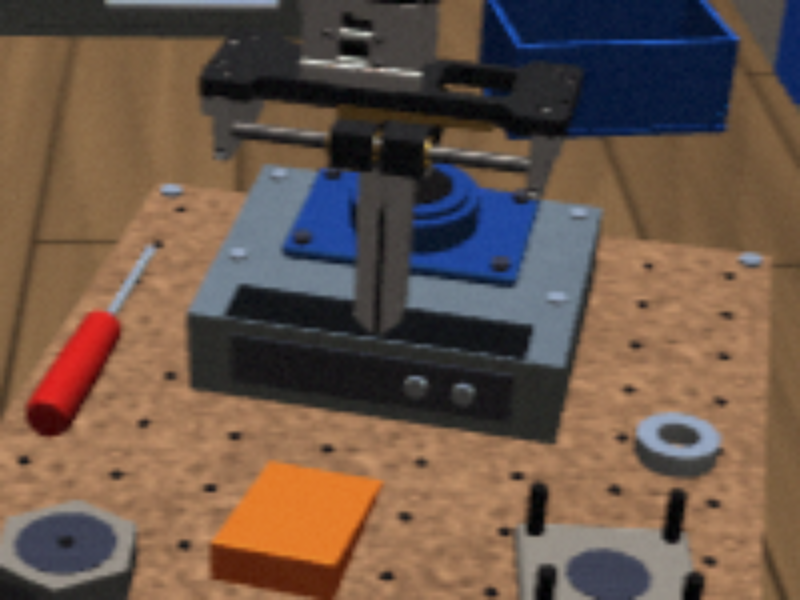

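The front edge has visibly dropped: its lower right corner went from (555,428) to (553,438), at about 2-3 N. So the case rocks. I'm letting go.

Call:
{"fn": "step_arm", "kwargs": {
  "commands": [
    {"xyz": [0,-0.0005,-0.0005],"twist": [0,0,0]},
    {"xyz": [0,-0.0005,-0.0005],"twist": [0,0,0]},
    {"xyz": [0,0.001,0.002],"twist": [0,0,0]},
    {"xyz": [0.001,0.003,0.004],"twist": [0,0,0]},
    {"xyz": [0.001,0.004,0.006],"twist": [0,0,0]},
    {"xyz": [0.001,0.004,0.009],"twist": [0,0,0]},
    {"xyz": [0.001,0.004,0.02],"twist": [0,0,0]},
    {"xyz": [0.001,0.004,0.05],"twist": [0,0,0]},
    {"xyz": [0.001,0.004,0.06],"twist": [0,0,0]},
    {"xyz": [0.001,0.004,0.06],"twist": [0,0,0]},
    {"xyz": [0.001,0.004,0.06],"twist": [0,0,0]}
  ]
}}

```text
time: 5.25
tool_pos: [0.6085, 0.1234, 0.1336]
ee_rot: [-1.57, -0.002, -0.274]
wrist_force: [-0.6, 0.3, 0.1]
width: 0.0002
```

Call:
{"fn": "step_arm", "kwargs": {
  "commands": [
    {"xyz": [-0.011,-0.031,0],"twist": [0,0,0]},
    {"xyz": [-0.0225,-0.0615,0],"twist": [0,0,0]},
    {"xyz": [-0.034,-0.092,0],"twist": [0,0,0]},
    {"xyz": [-0.045,-0.123,0],"twist": [0,0,0]},
    {"xyz": [-0.0565,-0.154,0],"twist": [0,0,0]},
    {"xyz": [-0.0675,-0.1845,0],"twist": [0,0,0]},
    {"xyz": [-0.0675,-0.1845,-0.03],"twist": [0,0,0]},
    {"xyz": [-0.0675,-0.1845,-0.06],"twist": [0,0,0]},
    {"xyz": [-0.0675,-0.1845,-0.08],"twist": [0,0,0]},
    {"xyz": [-0.0675,-0.1845,-0.08],"twist": [0,0,0]},
    {"xyz": [-0.0675,-0.1845,-0.08],"twist": [0,0,0]}
  ],
  "fingers": 200
}}

```text
time: 6.17
tool_pos: [0.5383, -0.0608, 0.0502]
ee_rot: [-1.571, 0.005, -0.274]
wrist_force: [0.2, -0.3, 0.4]
width: 0.0201
```

Run:
```python
from h import *
snap('side','s3');snap('top','t3')
a=cv2.imread('pics/s3.png')[150:330,220:450];b=cv2.imread('pics/t3.png')[100:340,130:430]
a=cv2.resize(a,None,fx=3.3,fy=3.3);b=cv2.resize(b,None,fx=2.5,fy=2.5)
cv2.imwrite('pics/s3c.png',a);cv2.imwrite('pics/t3c.png',b)
```

```text
(no output)
```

View pics/s3c.png

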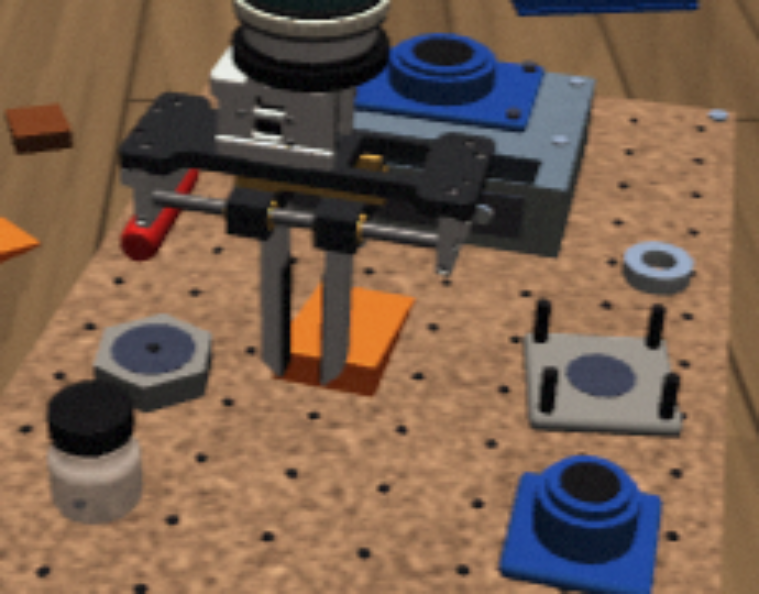

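View pics/t3c.png

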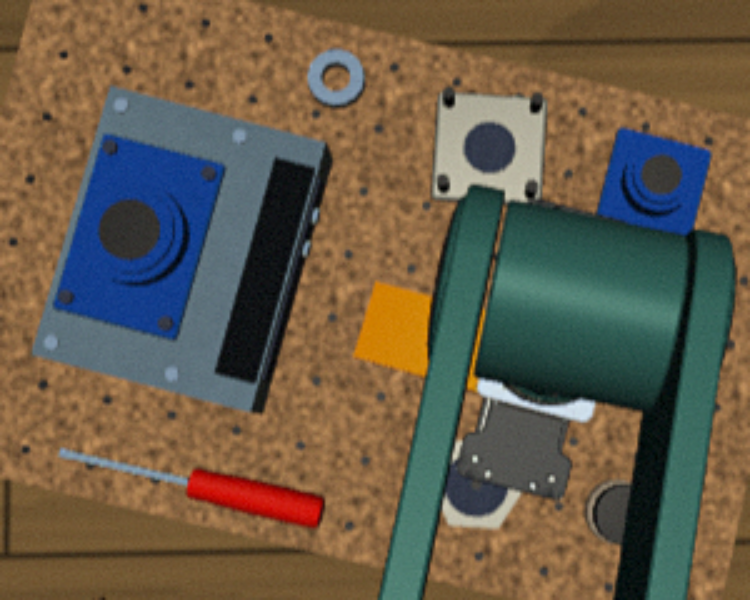

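The fingers are 28 mm behind the wedge's back, clear of the cap and the plate, and about 3 mm off to one side. I'm correcting that and going down to about 4 mm above the board.

Call:
{"fn": "step_arm", "kwargs": {
  "commands": [
    {"xyz": [0.003,0,-0.01],"twist": [0,0,0]},
    {"xyz": [0.003,0,-0.02],"twist": [0,0,0]},
    {"xyz": [0.003,0,-0.027],"twist": [0,0,0]},
    {"xyz": [0.003,0,-0.03],"twist": [0,0,0]},
    {"xyz": [0.003,0,-0.03],"twist": [0,0,0]},
    {"xyz": [0.003,0,-0.03],"twist": [0,0,0]}
  ]
}}

```text
time: 6.77
tool_pos: [0.5431, -0.061, 0.0222]
ee_rot: [-1.571, 0.001, -0.274]
wrist_force: [0.6, -0.2, 0.3]
width: 0.0202
```

Call:
{"fn": "step_arm", "kwargs": {
  "commands": [
    {"xyz": [0.0014,0.0048,0],"twist": [0,0,0]},
    {"xyz": [0.0027,0.0096,0],"twist": [0,0,0]},
    {"xyz": [0.0041,0.0144,0],"twist": [0,0,0]},
    {"xyz": [0.0049,0.0173,0],"twist": [0,0,0]},
    {"xyz": [0.0057,0.0202,0],"twist": [0,0,0]},
    {"xyz": [0.0065,0.0231,0],"twist": [0,0,0]},
    {"xyz": [0.0073,0.026,0],"twist": [0,0,0]},
    {"xyz": [0.0082,0.0289,0],"twist": [0,0,0]},
    {"xyz": [0.0095,0.0337,0],"twist": [0,0,0]},
    {"xyz": [0.0109,0.0385,0],"twist": [0,0,0]},
    {"xyz": [0.0122,0.0433,0],"twist": [0,0,0]},
    {"xyz": [0.0136,0.0481,0],"twist": [0,0,0]}
  ]
}}

```text
time: 7.77
tool_pos: [0.557, -0.0126, 0.0227]
ee_rot: [-1.571, -0.0, -0.274]
wrist_force: [-0.4, -2.3, 2.0]
width: 0.0206
```

Run:
```python
from h import *
snap('side','s4');snap('top','t4')
a=cv2.imread('pics/s4.png')[150:330,220:450];b=cv2.imread('pics/t4.png')[100:340,130:430]
a=cv2.resize(a,None,fx=3.3,fy=3.3);b=cv2.resize(b,None,fx=2.5,fy=2.5)
cv2.imwrite('pics/s4c.png',a);cv2.imwrite('pics/t4c.png',b)
```

```text
(no output)
```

View pics/s4c.png

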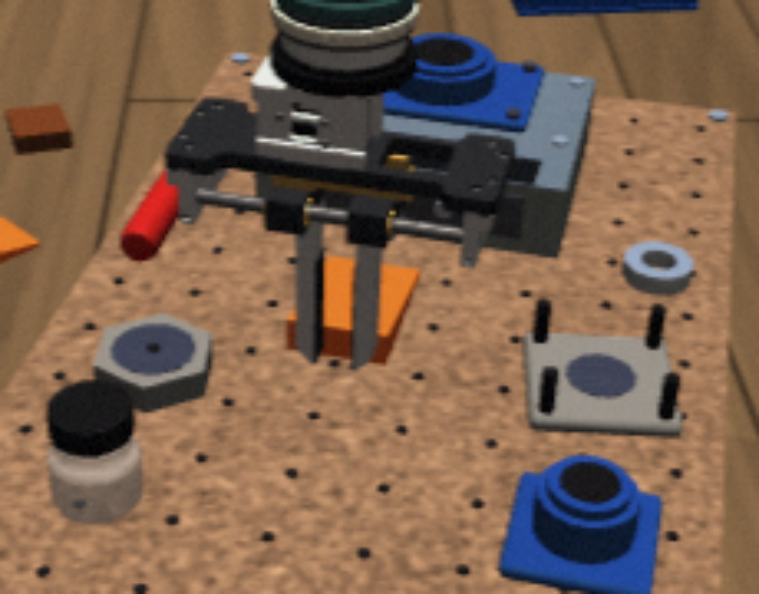

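View pics/t4c.png

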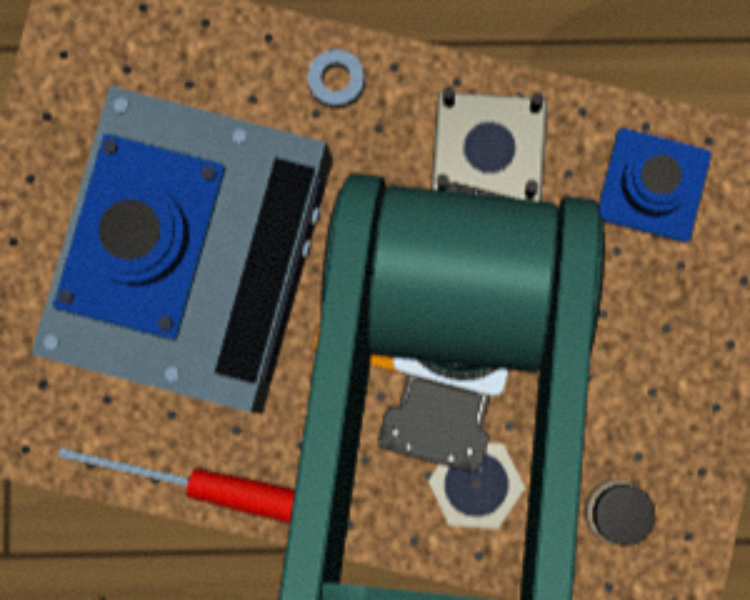

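The fingertips are square on the wedge's back at (335,340), and the push takes about 2 N. I'm continuing.

Call:
{"fn": "step_arm", "kwargs": {
  "commands": [
    {"xyz": [0.0011,0.0038,0],"twist": [0,0,0]},
    {"xyz": [0.0022,0.0077,0],"twist": [0,0,0]},
    {"xyz": [0.0033,0.0115,0],"twist": [0,0,0]},
    {"xyz": [0.0044,0.0154,0],"twist": [0,0,0]},
    {"xyz": [0.0054,0.0192,0],"twist": [0,0,0]},
    {"xyz": [0.0065,0.0231,0],"twist": [0,0,0]},
    {"xyz": [0.0076,0.0269,0],"twist": [0,0,0]},
    {"xyz": [0.0087,0.0308,0],"twist": [0,0,0]},
    {"xyz": [0.0098,0.0346,0],"twist": [0,0,0]},
    {"xyz": [0.0109,0.0385,0],"twist": [0,0,0]},
    {"xyz": [0.0109,0.0385,0],"twist": [0,0,0]}
  ]
}}

```text
time: 8.78
tool_pos: [0.5681, 0.0264, 0.0227]
ee_rot: [-1.57, -0.0, -0.274]
wrist_force: [0.1, 0.5, -0.3]
width: 0.0203
```

Call:
{"fn": "step_arm", "kwargs": {
  "commands": [
    {"xyz": [0.0008,0.0029,0],"twist": [0,0,0]},
    {"xyz": [0.0016,0.0058,0],"twist": [0,0,0]},
    {"xyz": [0.0024,0.0087,0],"twist": [0,0,0]}
  ]
}}

```text
time: 9.03
tool_pos: [0.5703, 0.0342, 0.0227]
ee_rot: [-1.571, -0.0, -0.275]
wrist_force: [-0.5, -0.6, -0.7]
width: 0.0201
```

Call:
{"fn": "step_arm", "kwargs": {
  "commands": [
    {"xyz": [0.0005,0.0019,0],"twist": [0,0,0]},
    {"xyz": [0.001,0.0038,0],"twist": [0,0,0]},
    {"xyz": [0.0016,0.0058,0],"twist": [0,0,0]},
    {"xyz": [0.0016,0.0058,0],"twist": [0,0,0]}
  ]
}}

```text
time: 9.37
tool_pos: [0.572, 0.0404, 0.0227]
ee_rot: [-1.57, -0.0, -0.274]
wrist_force: [0.3, 0.4, 0.5]
width: 0.0203
```

Call:
{"fn": "step_arm", "kwargs": {
  "commands": [
    {"xyz": [0.0005,0.0019,0],"twist": [0,0,0]},
    {"xyz": [0.001,0.0038,0],"twist": [0,0,0]},
    {"xyz": [0.001,0.0038,0],"twist": [0,0,0]}
  ]
}}

```text
time: 9.62
tool_pos: [0.573, 0.0441, 0.0227]
ee_rot: [-1.57, -0.0, -0.274]
wrist_force: [-0.1, -1.2, -0.7]
width: 0.0202
```

Call:
{"fn": "step_arm", "kwargs": {
  "commands": [
    {"xyz": [0.0005,0.0019,0],"twist": [0,0,0]},
    {"xyz": [0.001,0.0038,0],"twist": [0,0,0]},
    {"xyz": [0.001,0.0038,0],"twist": [0,0,0]}
  ]
}}

```text
time: 9.87
tool_pos: [0.5739, 0.048, 0.0227]
ee_rot: [-1.57, -0.0, -0.274]
wrist_force: [-0.1, -0.3, 0.6]
width: 0.0202
```

Call:
{"fn": "step_arm", "kwargs": {
  "commands": [
    {"xyz": [0.0005,0.0019,0],"twist": [0,0,0]},
    {"xyz": [0.001,0.0038,0],"twist": [0,0,0]},
    {"xyz": [0.001,0.0038,0],"twist": [0,0,0]}
  ]
}}

```text
time: 10.12
tool_pos: [0.575, 0.0518, 0.0227]
ee_rot: [-1.57, -0.0, -0.274]
wrist_force: [0.1, -1.0, 0.6]
width: 0.0203
```

Call:
{"fn": "step_arm", "kwargs": {
  "commands": [
    {"xyz": [0.0005,0.0019,0],"twist": [0,0,0]},
    {"xyz": [0.001,0.0038,0],"twist": [0,0,0]},
    {"xyz": [0.001,0.0038,0],"twist": [0,0,0]}
  ]
}}

```text
time: 10.37
tool_pos: [0.5759, 0.0556, 0.0226]
ee_rot: [-1.57, -0.0, -0.274]
wrist_force: [0.1, 0.2, 0.0]
width: 0.0201
```

Call:
{"fn": "step_arm", "kwargs": {
  "commands": [
    {"xyz": [0.0005,0.0019,0],"twist": [0,0,0]},
    {"xyz": [0.0005,0.0019,0],"twist": [0,0,0]},
    {"xyz": [0.0005,0.0019,0],"twist": [0,0,0]}
  ]
}}

```text
time: 10.62
tool_pos: [0.5764, 0.0574, 0.0226]
ee_rot: [-1.57, -0.0, -0.274]
wrist_force: [-0.6, -0.1, 0.1]
width: 0.0201
```

Call:
{"fn": "step_arm", "kwargs": {
  "commands": [
    {"xyz": [0.0003,0.001,0],"twist": [0,0,0]},
    {"xyz": [0.0005,0.0019,0],"twist": [0,0,0]},
    {"xyz": [0.0005,0.0019,0],"twist": [0,0,0]}
  ]
}}

```text
time: 10.87
tool_pos: [0.5768, 0.0591, 0.0226]
ee_rot: [-1.571, -0.0, -0.274]
wrist_force: [-0.3, -1.1, 0.2]
width: 0.0207
```

Call:
{"fn": "step_arm", "kwargs": {
  "commands": [
    {"xyz": [0.0003,0.001,0],"twist": [0,0,0]},
    {"xyz": [0.0005,0.0019,0],"twist": [0,0,0]},
    {"xyz": [0.0005,0.0019,0],"twist": [0,0,0]}
  ]
}}

```text
time: 11.12
tool_pos: [0.577, 0.0598, 0.0226]
ee_rot: [-1.573, 0.0, -0.274]
wrist_force: [-1.2, -4.4, 0.6]
width: 0.02
```

Run:
```python
from h import *
snap('side','s5')
a=cv2.imread('pics/s5.png')[150:330,220:450]
a=cv2.resize(a,None,fx=3.3,fy=3.3)
cv2.imwrite('pics/s5c.png',a)
```

```text
(no output)
```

View pics/s5c.png

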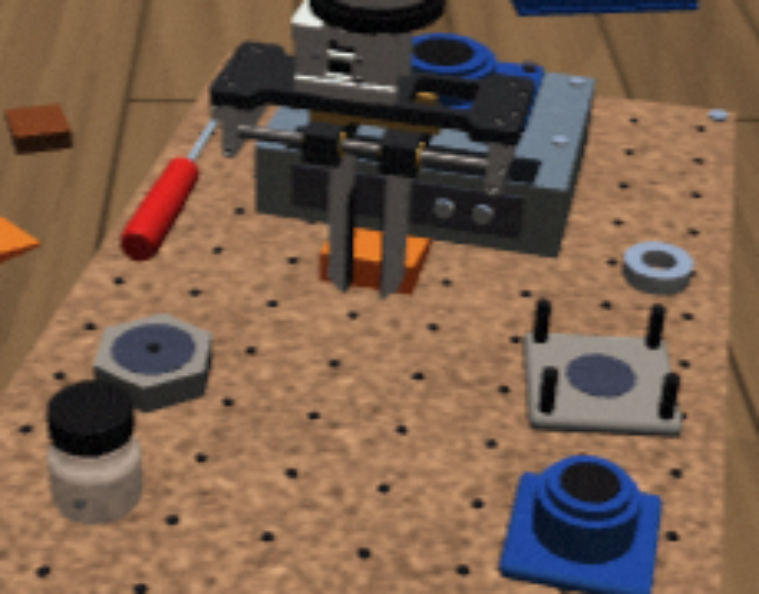

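The push force rose to 4.6 N and the tips stopped following, so the wedge is at the stop with about 53 mm under the edge. I'll push a little further to make sure it's snug.

Call:
{"fn": "step_arm", "kwargs": {
  "commands": [
    {"xyz": [0.0003,0.001,0],"twist": [0,0,0]},
    {"xyz": [0.0005,0.0019,0],"twist": [0,0,0]},
    {"xyz": [0.0005,0.0019,0],"twist": [0,0,0]}
  ]
}}

```text
time: 11.42
tool_pos: [0.5771, 0.0602, 0.0226]
ee_rot: [-1.576, 0.0, -0.275]
wrist_force: [-2.2, -9.2, 2.1]
width: 0.0206
```

Call:
{"fn": "step_arm", "kwargs": {
  "commands": [
    {"xyz": [0.0003,0.001,0],"twist": [0,0,0]},
    {"xyz": [0.0005,0.0019,0],"twist": [0,0,0]},
    {"xyz": [0.0005,0.0019,0],"twist": [0,0,0]}
  ]
}}

```text
time: 11.67
tool_pos: [0.5772, 0.0603, 0.0227]
ee_rot: [-1.58, 0.001, -0.275]
wrist_force: [-3.7, -12.9, 3.2]
width: 0.0201
```

It's firmly stopped: 13 N with only 0.1 mm of movement. I'm backing straight off and then lifting.

Call:
{"fn": "step_arm", "kwargs": {
  "commands": [
    {"xyz": [-0.0014,-0.0048,0],"twist": [0,0,0]},
    {"xyz": [-0.0035,-0.0125,0],"twist": [0,0,0]},
    {"xyz": [-0.0068,-0.024,0],"twist": [0,0,0]},
    {"xyz": [-0.0102,-0.036,0],"twist": [0,0,0]},
    {"xyz": [-0.0102,-0.036,0.03],"twist": [0,0,0]},
    {"xyz": [-0.0102,-0.036,0.065],"twist": [0,0,0]},
    {"xyz": [-0.0102,-0.036,0.1],"twist": [0,0,0]},
    {"xyz": [-0.0102,-0.036,0.12],"twist": [0,0,0]},
    {"xyz": [-0.0102,-0.036,0.12],"twist": [0,0,0]},
    {"xyz": [-0.0102,-0.036,0.12],"twist": [0,0,0]}
  ]
}}

```text
time: 12.5
tool_pos: [0.5688, 0.0282, 0.144]
ee_rot: [-1.57, -0.003, -0.275]
wrist_force: [-0.0, 0.4, -0.4]
width: 0.0202
```

Run:
```python
from h import *
snap('side','s6');snap('top','t6')
a=cv2.imread('pics/s6.png')[150:330,220:450];b=cv2.imread('pics/t6.png')[100:340,130:430]
cv2.imwrite('pics/s6c.png',cv2.resize(a,None,fx=3.3,fy=3.3));cv2.imwrite('pics/t6c.png',cv2.resize(b,None,fx=2.5,fy=2.5))
```

```text
(no output)
```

View pics/s6c.png

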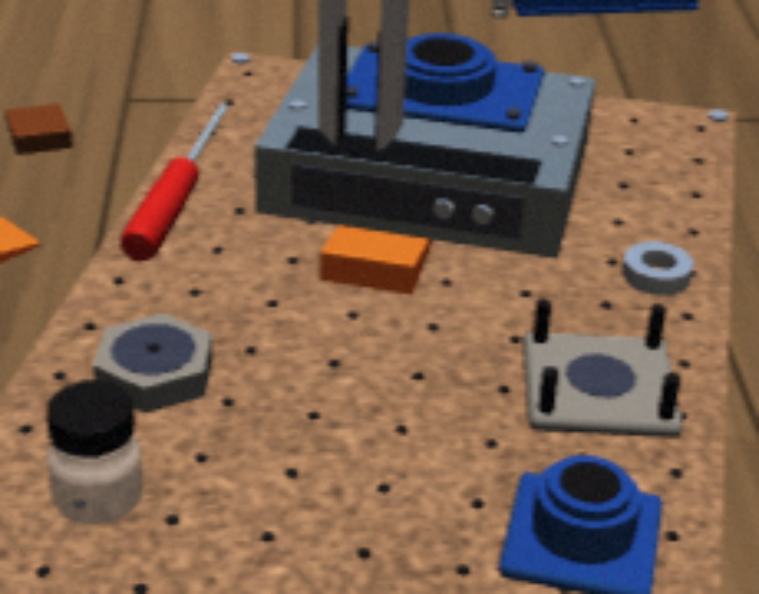

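View pics/t6c.png

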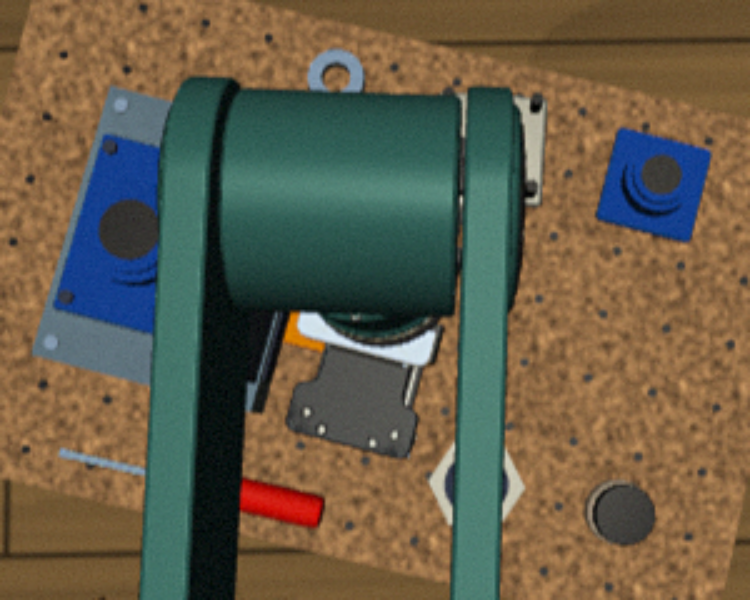

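The wedge is under the front edge, square to it, with its back at (370,272). Now the firm test press.

Call:
{"fn": "step_arm", "kwargs": {
  "commands": [
    {"xyz": [0.013,0.032,0],"twist": [0,0,0]},
    {"xyz": [0.026,0.064,0],"twist": [0,0,0]},
    {"xyz": [0.0385,0.096,0],"twist": [0,0,0]},
    {"xyz": [0.0385,0.096,-0.02],"twist": [0,0,0]},
    {"xyz": [0.0385,0.096,-0.04],"twist": [0,0,0]},
    {"xyz": [0.0385,0.096,-0.05],"twist": [0,0,0]},
    {"xyz": [0.0385,0.096,-0.057],"twist": [0,0,0]},
    {"xyz": [0.0385,0.096,-0.062],"twist": [0,0,0]},
    {"xyz": [0.0385,0.096,-0.062],"twist": [0,0,0]},
    {"xyz": [0.0385,0.096,-0.062],"twist": [0,0,0]}
  ],
  "fingers": 255
}}

```text
time: 13.43
tool_pos: [0.6068, 0.1242, 0.0809]
ee_rot: [-1.571, -0.001, -0.275]
wrist_force: [-0.6, 0.1, -0.1]
width: 0.0002
```

Call:
{"fn": "step_arm", "kwargs": {
  "commands": [
    {"xyz": [0,0,-0.001],"twist": [0,0,0]},
    {"xyz": [0,0,-0.002],"twist": [0,0,0]},
    {"xyz": [0,0,-0.002],"twist": [0,0,0]},
    {"xyz": [0,0,-0.002],"twist": [0,0,0]}
  ]
}}

```text
time: 13.77
tool_pos: [0.6067, 0.1246, 0.0788]
ee_rot: [-1.571, -0.0, -0.274]
wrist_force: [0.0, -0.2, 0.8]
width: 0.0007
```

Call:
{"fn": "step_arm", "kwargs": {
  "commands": [
    {"xyz": [0,0,-0.0005],"twist": [0,0,0]},
    {"xyz": [0,0,-0.001],"twist": [0,0,0]},
    {"xyz": [0,0,-0.001],"twist": [0,0,0]},
    {"xyz": [0,0,-0.001],"twist": [0,0,0]}
  ]
}}

```text
time: 14.1
tool_pos: [0.6068, 0.1246, 0.0786]
ee_rot: [-1.571, -0.001, -0.274]
wrist_force: [-2.4, -0.4, 5.0]
width: 0.0003
```

Call:
{"fn": "step_arm", "kwargs": {
  "commands": [
    {"xyz": [0,0,-0.0005],"twist": [0,0,0]},
    {"xyz": [0,0,-0.0005],"twist": [0,0,0]},
    {"xyz": [0,0,-0.0005],"twist": [0,0,0]}
  ]
}}

```text
time: 14.35
tool_pos: [0.6068, 0.1247, 0.0786]
ee_rot: [-1.571, -0.001, -0.274]
wrist_force: [-2.6, -0.8, 6.8]
width: 0.0002
```

Call:
{"fn": "step_arm", "kwargs": {
  "commands": [
    {"xyz": [0,0,-0.0003],"twist": [0,0,0]},
    {"xyz": [0,0,-0.0004],"twist": [0,0,0]},
    {"xyz": [0,0,-0.0004],"twist": [0,0,0]},
    {"xyz": [0,0,-0.0004],"twist": [0,0,0]},
    {"xyz": [0,0,-0.0004],"twist": [0,0,0]},
    {"xyz": [0,0,-0.0004],"twist": [0,0,0]}
  ]
}}

```text
time: 14.85
tool_pos: [0.6068, 0.1246, 0.0786]
ee_rot: [-1.571, -0.001, -0.274]
wrist_force: [-4.3, -0.3, 7.8]
width: 0.0004
```

Run:
```python
from h import *
snap('side','s7');print(robot.get_obs()['wrist_force'],robot.get_obs()['tool_pos'])
a=cv2.imread('pics/s7.png')[150:330,220:450]
cv2.imwrite('pics/s7c.png',cv2.resize(a,None,fx=3.3,fy=3.3))
```

```text
[-2.79165475 -0.54130114  9.25790146] [0.60680559 0.12463238 0.07862279]
```

View pics/s7c.png

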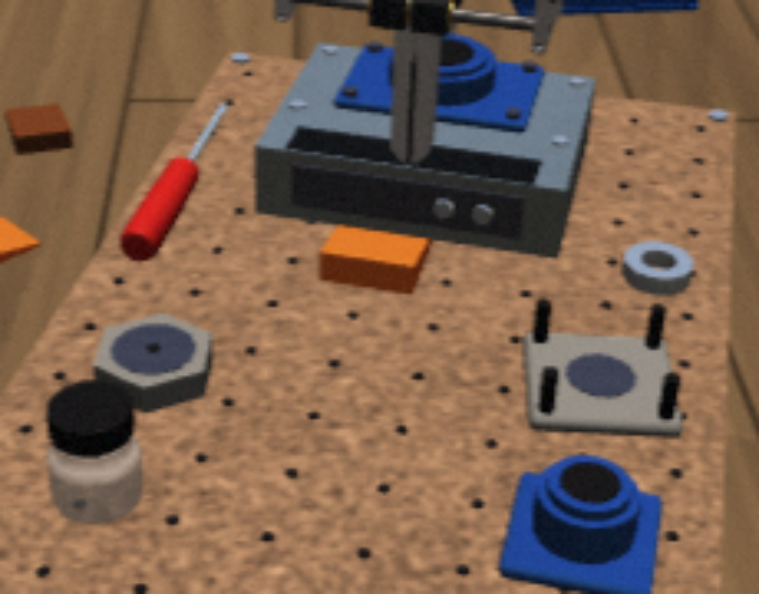

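With 8–9 N on it the strip doesn't move: the tool stays at z = 0.0786, and the case corner is still at (555,255). I'm lifting clear.

Call:
{"fn": "step_arm", "kwargs": {
  "commands": [
    {"xyz": [0,0,0.002],"twist": [0,0,0]},
    {"xyz": [0,0,0.006],"twist": [0,0,0]},
    {"xyz": [0,0,0.02],"twist": [0,0,0]},
    {"xyz": [0,0,0.05],"twist": [0,0,0]},
    {"xyz": [0,0,0.08],"twist": [0,0,0]},
    {"xyz": [0,0,0.11],"twist": [0,0,0]},
    {"xyz": [-0.03,0,0.13],"twist": [0,0,0]},
    {"xyz": [-0.06,0,0.13],"twist": [0,0,0]},
    {"xyz": [-0.09,0,0.13],"twist": [0,0,0]},
    {"xyz": [-0.12,0,0.13],"twist": [0,0,0]},
    {"xyz": [-0.12,0,0.13],"twist": [0,0,0]},
    {"xyz": [-0.12,0,0.13],"twist": [0,0,0]}
  ]
}}

```text
time: 15.9
tool_pos: [0.4858, 0.1248, 0.2067]
ee_rot: [-1.57, -0.001, -0.274]
wrist_force: [-0.5, 0.1, -0.4]
width: 0.0006
```

Run:
```python
from h import *
snap('side','s8');print(robot.get_obs()['wrist_force'],robot.get_obs()['tool_pos'])
a=cv2.imread('pics/s8.png')[150:330,220:450]
cv2.imwrite('pics/s8c.png',cv2.resize(a,None,fx=3.3,fy=3.3))
```

```text
[1.02169412 0.33948089 0.57305484] [0.48683066 0.1247785  0.20677928]
```

View pics/s8c.png

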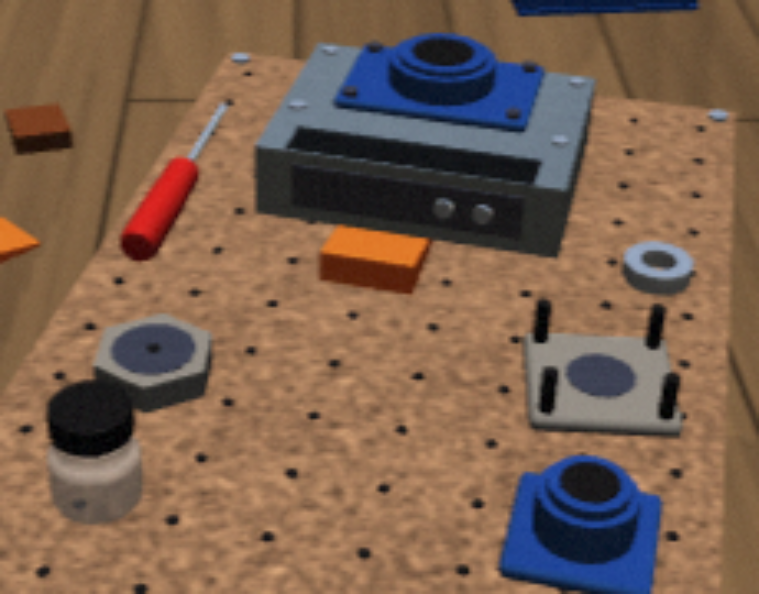

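The wedge is still in place at (375,260), the case sits level, the other parts are where they were, and the hand is clear.

```bash
python3 -c "
from bench import robot
print(robot.close_job())"
```

```text
the job is handed in; nothing more can be done
None
```

The wedge is in place under the front edge and the case no longer rocks. I handed the job in at about 16 s of the 61 s; it reports no verdict.

- **First press:** the strip gave way by about 5 mm and came back when let go. The reading rose to about 7 N while the strip dragged the fingertips sideways. It fell to about 2–3 N once the tips followed the rocking.
- **Wedge:** I slid it thin end first with the open fingertips on its back. It stopped about 53 mm under the edge, and 13 N of push moved it only about 0.1 mm more.
- **Second press:** at 8–9 N on the strip the tool height stayed at 78.6 mm, so the case did not move. There was also a sideways force of 3–4 N at the tips.
- **Last picture:** it shows the wedge still in place, the case level, the other parts where they were and the hand clear. No check failed. The wedge sits roughly 10 mm to one side of the middle of the edge, as it lay at the start; I left that as it was.

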